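Clip the gear cover onto the tube mixer

TASK

Put the white gear cover back on the open drive head of the blue tube mixer: set it squarely over the head and press it straight down until both orange clip arms have snapped under the head's orange rims, then let go. The head gives on soft rubber mounts, so keep pressing until it clicks home, but never push the cover on with more than about 30 N, and leave the cup, the bottle and the tube rack where they stand.

Things in the scene. Friction and masses are not known exactly. Their poses are not given: they have to be found in the camera images.
- cover: loose white gear cover, 69 (x) by 102 mm (y), open below, upright on the bench; same after half a turn. Origin: centre of its lower edge, z up. Inner ceiling 34 mm up, top plate's upper face 38 mm. Walls clear the drive head by 1.5 mm a side and flare at the foot: set down within 3 mm it finds its way. A sprung orange clip arm, 24 mm wide, at each y end
- cover_grip (a point): centre line of the blue grip rib on the cover, 56 mm above the cover's origin and 12 mm below the rib's top; axes as the cover's. The rib is 14 mm thick (x), 70 mm long (y) and stands 30 mm above the plate
- drive_head: the mixer's open grey gear housing, 60 (x) by 80 (y) by 45 mm high. Origin: centre of its underside, 66 mm above the bench. An orange rim 38 mm wide, 5 mm thick juts 6 mm from each y end, its underside 27 mm above the origin. Rubber mounts let the head sink 0.77 mm per N and spring back. Cover home: its ceiling on the head's top, its origin 11 mm above this one, y along y either way
- head_top (a point): centre of the drive head's top opening, level with its walls' top, 45 mm above the head's origin, 111 mm above the bench unloaded; axes as the head's. The clip arms begin to ride over the rims when the cover is 14 mm above home; getting them past takes a push of 10 to 20 N depending on friction, 22 to 25 N is always enough; over 30 N (head sunk 23 mm) harms the mounts
- clip_a_nose (a point): the catching edge of the clip arm at the cover's +y end, 14.5 mm above the cover's origin and 43 mm out along y when the arm is relaxed; clipped when it is below the rim's underside (less than 27 mm above the drive head's origin)
- clip_b_nose (a point): the same for the clip arm at the cover's -y end
- mixer: the fixed blue roller mixer: a base 370 mm (x) by 170 mm (y), top 35 mm above the bench, from 60 mm before to 310 mm behind its origin; rollers and tubes behind the drive head reach 74 mm above the bench. Origin on the bench under the centre of the drive head
- cup: bystander: a loose white plastic cup, 66 mm across, 75 mm high; origin at the centre of its underside
- reagent: bystander: a loose white reagent bottle with a blue cap, 64 mm across, 150 mm high; origin at the centre of its underside
- tube_rack: bystander: a loose yellow rack of capped blood tubes, 160 mm (x) by 60 mm (y) by 95 mm high; origin at the centre of its underside
Things that resemble listed ones, but are neither listed nor needed, are in the scene too. Leave any purple look-alike of the cover alone.

How it is judged:
At the end, for the whole second after the job is handed in: cover home on the drive head: origin 8 to 13.5 mm above the head's, centred within 4 mm, y axes within 0.08 rad, tilt under 0.05 rad, both clip noses under the rims (below 27.5 mm over the head's origin, within 45.5 mm of its axis), at rest, released (z of cover in the frame of drive_head between 0.008 and 0.0135 m and z of each of clip_a_nose, clip_b_nose in the frame of drive_head below 0.0275 m and horizontal distance between each of clip_a_nose, clip_b_nose and drive_head below 0.0455 m and horizontal distance between cover and drive_head below 0.004 m and angle between the y axis of cover and the y axis of drive_head, either way round below 0.08 rad and angle between cover's own z axis and vertical below 0.05 rad and linear speed of cover below 0.02 m/s and contact force between the fingers and cover below 0.1 N); the robot touches nothing.
It fails at once if the cover is pushed on too hard: the drive head sinks more than 23 mm on its mounts (about 30 N) (height (world z) of head_top below 0.088 m).
It fails at once if the cover is jammed on the drive head, with over 60 N of contact force between them in all (contact force between cover and drive_head above 60 N).
It fails at once if the cup, the bottle or the tube rack is moved by more than 20 mm (distance of any of cup, reagent, tube_rack from where it was at the start of the episode above 0.02 m).
It also fails if it takes over 46 s, if anything falls off the work surface, if the arm or the gripper's body presses on something with over 40 N, if the wrist force passes 120 N, or if a joint passes its speed limit or range.

ROBOT

A 6-joint arm with a two-finger parallel gripper is mounted at the origin on the work surface. World frame = base frame: x ahead of the robot, y to its left, z up, the work surface at z = 0. Lengths are in m, angles in rad, forces in N, time in s.
With the tool pointing down it reaches from about 0.275 to 0.75 m from the base axis. Payload 10.2 kg.
Tool frame: the origin (TCP) lies midway between the tips of the shut fingers; the grasp point (between the pads) lies 19 mm behind it (env.tcp_to_grasp is the distance from the TCP to the grasp point, in m); z points along the fingers, y is the line along which they close (so a half turn about z gives the same grasp; the last joint's range is limited). The gripper opens to 88 mm and grips with 3 to 60 N. Pads are 18 mm wide; open, the fingers measure 123 mm over their backs; the gripper's body (75 mm by 187 mm) begins 45 mm behind the grasp point.
Start: joints at [-1.475, 0.313, 1.498, -0, 1.331, -0.223], TCP at [0.165, -0.499, 0.239] pointing down, gripper open.
Joint ranges: [-2.94, 2.94], [-0.97, 2.17], [0.19, 2.56], [-1.23, 4.37], [0.02, 3.11], [-2.88, 2.88]. Speed limits (rad/s): [2.39, 2.39, 3.01, 3.14, 3.14, 3.14].

INTERFACE

Orientations are given as a unit quaternion [x, y, z, w].
In Python, from station import env gives the robot as it stands. The module is installed in compiled form; this text tells all that it offers.
- The arm moves only by the shell command python3 -m creep 'ROWS' [FORCE]. ROWS is JSON, a list of rows, each an object of numbers: "x", "y", "z": the shift along the tool's x, y, z in m; "spin": the turn about the tool's z in rad; "gripper": the finger opening in m, from 0 to 0.0881. In form: [{"x": .., "y": .., "z": .., "spin": .., "gripper": ..}, ...]. A call has 1 to 12 rows; each row is the pose to reach, as a shift and turn from the pose commanded when the call began, along the tool's axes at that moment; what a row does not reach only later rows make up. A row lasts 1/12 s, in which the tool goes at most 41.7 mm and 7.16 degrees, less where a joint would pass 70% of its speed; a pose out of reach is approached as far as the arm can. A call with a gripper value outside its range is refused whole. The fingers move at their own pace and stop on an object; FORCE is the grip in N (left out, the last holds). Time passes only in rows, so rows that repeat a pose let the fingers close. It gives the time, the measured TCP pose, the force, the opening and the grip force at its end, in the units of the state.
- env.get_state(): the state, without advancing time (a new reading comes with each control period).
- env.grab_frame(name): name is "side" or "top"; returns a dict with "image" (384x512x3 uint8, red, green, blue), "fov_y" (degrees; the focal length in pixels is half the picture's height over the tangent of half this angle, whatever the lens; pixels are square), "cx", "cy" (the principal point, pixels), "dist_coeffs" ([k1, k2, p1, p2, k3] as OpenCV has them; the pictures are not rectified), "camera_from_world" (4x4, takes a point from world to camera coordinates). Camera axes: x right, y down, z forward; pixel columns grow to the right and rows downward; lengths in m; the calibration is good to about 2 mm. A picture is of the moment at which its call begins. There is no depth.
- env.finish_job(): hands the job in; it is judged then, once.
Trained networks look in a picture, given as the dict that the camera call returned (one of the last four; its "shot" number tells which), for a name from the list of things; names that differ only in an ending like _2 or _b are one class to them, and where a whole thing is asked for, a point or a joint stands for the part that bears it (a point fixed in the world has none). Each returns a list of dicts, best first, with "score" (0 to 1); they miss things now and then, are a little off and sometimes report something else, mostly with a low value. They report only what shows in the picture. A call takes as long as a camera call. They do not tell look-alikes from the thing itself.
- env.recognise(picture, query): "pixel" ([column, row] in pixels, amid what is visible of it).
- env.spot_point(picture, query): "pixel" ([column, row] in pixels: a listed point, or the origin of a listed thing).
The state is a dict: "time_s": time; "q": joint angles; "joint_vel": joint speeds; "tau": joint torques, N m; "tool_pos": TCP position; "orientation": TCP orientation; "wrist_force": force on the tool from outside, world axes, zero at the start; "ft_torque": the same for the moment, N m; "width": finger opening in m; "gripper_force": force on a finger pad.
Only numpy, scipy, OpenCV 4.12 (cv2) and the standard library are available. Lean on these libraries where they do the work, as an engineer would, in place of code of your own. Each camera call takes 0.05 s, during which the arm holds its last target. There are 200 camera calls.

## Working session

There is one attempt and no reset: what is moved stays moved. The work goes in short steps, Python scripts to look and compute and a shell command to move; the robot and the scene stay as the last step left them, time stands still between calls to the robot, and variables do not carry over. Pictures are saved under pics/ and viewed, at most 10 in all, crops included, and the job is handed in when it is done.

```bash
mkdir -p pics; cat > h.py <<'E'
from station import env
import numpy as np, cv2
def K(f):
    h=f["image"].shape[0]; fl=h/2/np.tan(np.radians(f["fov_y"])/2)
    return np.array([[fl,0,f["cx"]],[0,fl,f["cy"]],[0,0,1.]])
def und(f,p): return cv2.undistortPoints(np.array([[p]],float),K(f),np.array(f["dist_coeffs"],float))[0,0]
def ray(f,p):
    T=np.array(f["camera_from_world"]); R,t=T[:3,:3],T[:3,3]
    d=R.T@np.append(und(f,p),1); return -R.T@t,d/np.linalg.norm(d)
def atz(f,p,z):
    o,d=ray(f,p); return o+d*(z-o[2])/d[2]
def tri(f1,p1,f2,p2):
    o1,d1=ray(f1,p1);o2,d2=ray(f2,p2)
    s=np.linalg.lstsq(np.c_[d1,-d2],o2-o1,rcond=None)[0]
    a,b=o1+s[0]*d1,o2+s[1]*d2
    return (a+b)/2,np.linalg.norm(a-b)
def proj(f,X):
    T=np.array(f["camera_from_world"])
    return cv2.projectPoints(np.array(X,float).reshape(-1,1,3),cv2.Rodrigues(T[:3,:3])[0],T[:3,3],K(f),np.array(f["dist_coeffs"],float))[0][:,0]
def save(f,n): cv2.imwrite("pics/"+n,cv2.cvtColor(f["image"],cv2.COLOR_RGB2BGR))
E
python3 - <<'E'
from h import *
np.set_printoptions(precision=3,suppress=True)
F={n:env.grab_frame(n) for n in("side","top")}
cv2.imwrite("pics/a.png",cv2.cvtColor(np.vstack([cv2.resize(F[n]["image"],(400,300)) for n in F]),cv2.COLOR_RGB2BGR))
for n,f in F.items():
    save(f,n+"0.png"); print(n,f["fov_y"],f["dist_coeffs"],-np.array(f["camera_from_world"])[:3,:3].T@np.array(f["camera_from_world"])[:3,3])
    for q in("cover","cover_grip","head_top","drive_head","clip_a_nose","cup","reagent","tube_rack","mixer"):
        print(q,[(np.round(d["pixel"]),round(d["score"],2)) for d in env.spot_point(f,q)[:4]])
print(env.get_state())
E
```

```text
side 55.357229500773094 [0.017 0.    0.    0.    0.   ] [0.267 0.747 0.689]
cover [(array([183., 240.]), 0.96), (array([284., 292.]), 0.92), (array([230., 260.]), 0.63), (array([166., 287.]), 0.56)]
cover_grip [(array([180., 224.]), 0.91), (array([284., 272.]), 0.85), (array([233., 244.]), 0.8), (array([161., 272.]), 0.8)]
head_top [(array([300., 155.]), 0.62)]
drive_head [(array([297., 170.]), 0.72)]
clip_a_nose [(array([217., 266.]), 0.43)]
cup [(array([285., 226.]), 0.85)]
reagent [(array([222., 340.]), 0.67)]
tube_rack [(array([322., 162.]), 0.98), (array([300., 158.]), 0.61)]
mixer [(array([296., 190.]), 0.78)]
top 50.7029147867208 [0.051 0.    0.    0.    0.   ] [0.418 0.017 1.32 ]
cover [(array([212., 201.]), 0.96), (array([215., 155.]), 0.9), (array([168., 165.]), 0.74), (array([194., 248.]), 0.72)]
cover_grip [(array([194., 249.]), 0.94), (array([166., 163.]), 0.67), (array([207., 197.]), 0.63), (array([216., 151.]), 0.6)]
head_top [(array([325., 219.]), 0.95)]
drive_head [(array([324., 220.]), 0.76), (array([318., 218.]), 0.25)]
clip_a_nose []
cup []
reagent [(array([142., 227.]), 0.74)]
tube_rack [(array([381., 237.]), 0.57), (array([212., 202.]), 0.44)]
mixer [(array([318., 216.]), 0.68)]
{'time_s': 1.0, 'q': array([-1.475,  0.313,  1.498, -0.   ,  1.331, -0.223]), 'joint_vel': array([-0.001, -0.001,  0.001,  0.001,  0.   ,  0.001]), 'tau': array([ -0.001, -40.212, -25.242,   0.069,   0.032,   0.   ]), 'tool_pos': array([ 0.165, -0.499,  0.239]), 'orientation': array([ 0.987,  0.159, -0.   ,  0.   ]), 'wrist_force': array([-0.529,  0.26 , -0.109]), 'ft_torque': array([ 0.013, -0.032, -0.034]), 'gripper_force': 0.0, 'width': 0.08810215377738423}
```

View pics/side0.png

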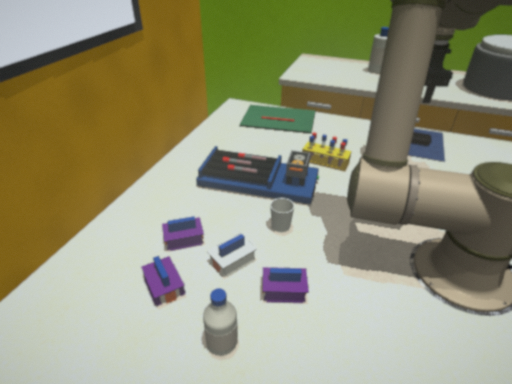

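View pics/top0.png

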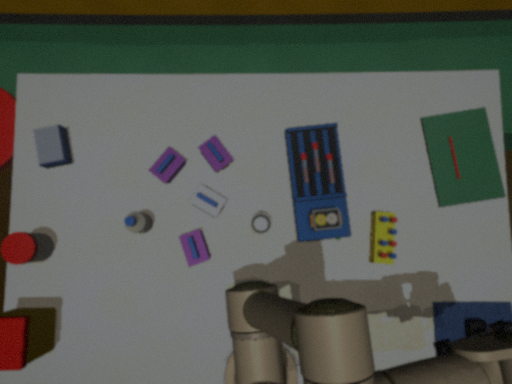

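The candidates for the cover, as side / top pixels:
- purple: (183,232) / (168,165)
- purple: (163,279) / (215,153)
- purple: (285,284) / (194,247)
- white with a blue rib: (232,250) / (209,199)

I choose the white one. Next I triangulate it and check it in a close crop.

```bash
python3 - <<'E'
from h import *
np.set_printoptions(precision=4,suppress=True)
s,t=env.grab_frame("side"),env.grab_frame("top")
def near(f,q,p):
    L=[d for d in env.spot_point(f,q) if np.hypot(*(np.array(d["pixel"])-p))<16]
    return L[0]["pixel"] if L else None
for q,ps,pt in(("cover",(230,258),(210,200)),("cover_grip",(233,244),(208,198)),("head_top",(300,155),(325,219)),("drive_head",(297,170),(324,220))):
    a,b=near(s,q,ps),near(t,q,pt); print(q,a,b, tri(s,a,t,b) if a is not None and b is not None else None)
def blob(f,box,lo,hi):
    x0,y0,x1,y1=box; h=cv2.cvtColor(f["image"][y0:y1,x0:x1],cv2.COLOR_RGB2HSV)
    m=cv2.inRange(h,lo,hi); n,l,st,c=cv2.connectedComponentsWithStats(m)
    k=1+np.argmax(st[1:,4]); pts=np.argwhere(l==k)[:,::-1].astype(np.float32)+[x0,y0]
    r=cv2.minAreaRect(pts.astype(np.float32)); return c[k]+[x0,y0],r,st[k,4]
for f,box in((t,(188,180,232,220)),(s,(212,230,256,260))):
    c,r,n=blob(f,box,(100,90,40),(125,255,255)); print("rib",c,r,n)
    bp=cv2.boxPoints(r); e=[(bp[i]+bp[(i+1)%4])/2 for i in range(4)]
    L=[np.linalg.norm(bp[i]-bp[(i+1)%4]) for i in range(4)]; i=int(np.argmin(L)); 
    print("rib ends at z=.065",atz(f,e[i],.065),atz(f,e[(i+2)%4],.065))
a=cv2.resize(s["image"][215:285,195:270],(400,373),interpolation=cv2.INTER_CUBIC)
b=cv2.resize(t["image"][175:225,180:240],(400,333),interpolation=cv2.INTER_CUBIC)
d=cv2.resize(t["image"][195:245,290:360],(400,286),interpolation=cv2.INTER_CUBIC)
e=cv2.resize(s["image"][140:205,260:340],(400,325),interpolation=cv2.INTER_CUBIC)
P=lambda i:cv2.resize(i,(400,300))
cv2.imwrite("pics/c1.png",cv2.cvtColor(np.vstack([np.hstack([P(a),P(b)]),np.hstack([P(e),P(d)])]),cv2.COLOR_RGB2BGR))
E
```

```text
cover [232.1, 260.4] [209.9, 204.0] (array([ 0.5356,  0.1634, -0.0001]), np.float64(0.008897667214688711))
cover_grip [234.5, 245.8] [205.5, 197.5] (array([0.5394, 0.1672, 0.0558]), np.float64(0.016122057281097103))
head_top [299.0, 160.1] [324.3, 221.7] (array([ 0.4678, -0.1909,  0.1087]), np.float64(0.0031350378646806784))
drive_head [297.0, 174.0] [326.9, 221.1] (array([ 0.4732, -0.2098,  0.0451]), np.float64(0.005099697925125641))
rib [206.2222 199.0741] ((206.40933227539062, 199.1554412841797), (21.45050621032715, 3.743041515350342), 30.256441116333008) 81
rib ends at z=.065 [0.5581 0.1946 0.065 ] [0.5239 0.1369 0.065 ]
rib [230.8852 242.0082] ((231.2189178466797, 241.91351318359375), (4.938815116882324, 25.525875091552734), 62.10273361206055) 122
rib ends at z=.065 [0.5224 0.1359 0.065 ] [0.557 0.193 0.065]
```

View pics/c1.png

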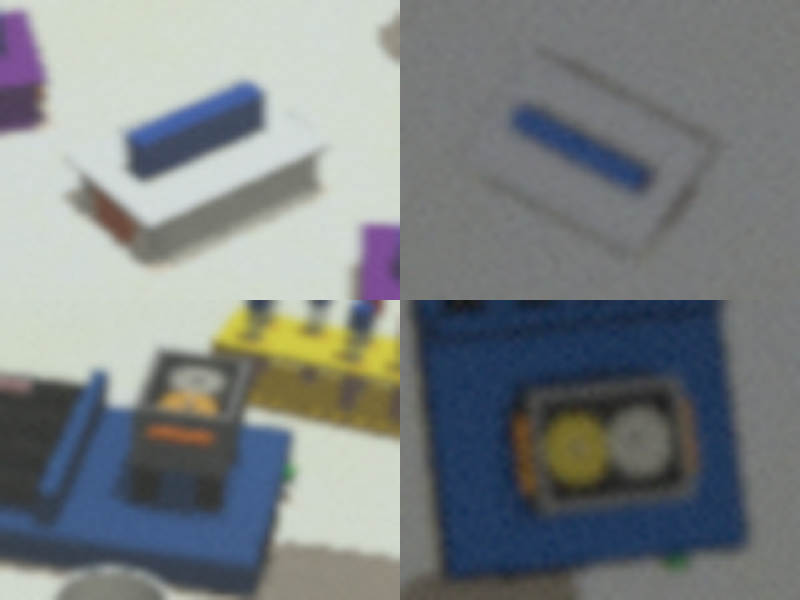

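The crop confirms it: the white cover stands upright with its orange clip showing, the blue rib runs at about 59° to x, and the drive head is open and grey with orange rims. Next I fit the mixer and head pose and work out the shift to a point above the cover.

```bash
cat >> h.py <<'E'
from scipy.spatial.transform import Rotation as Ro
def plan(x,y,z,yx):
    "shift/spin in tool axes to TCP x,y,z with tool y at world angle yx (deg, mod 180)"
    s=env.get_state(); R=Ro.from_quat(s["orientation"]).as_matrix()
    d=R.T@(np.array([x,y,z])-s["tool_pos"])
    cur=np.degrees(np.arctan2(R[1,1],R[0,1])); sp=-((yx-cur+90)%180-90)
    print("t",s["time_s"],"pos",s["tool_pos"],"ytool",round(cur,2),"tilt",np.round(R[:2,2],4),"q",np.round(s["q"],2),"\n shift",np.round(d,4),"spin",round(np.radians(sp),4),"F",np.round(s["wrist_force"],1),"w",round(s["width"],4),"gf",s["gripper_force"])
def headrect(f,box=(298,195,358,240)):
    pass
E
python3 - <<'E'
from h import *
np.set_printoptions(precision=4,suppress=True)
t=env.grab_frame("top"); s=env.grab_frame("side")
def seg(f,box,lo,hi):
    x0,y0,x1,y1=box; h=cv2.cvtColor(f["image"][y0:y1,x0:x1],cv2.COLOR_RGB2HSV)
    m=cv2.morphologyEx(cv2.inRange(h,lo,hi),cv2.MORPH_CLOSE,np.ones((9,9)))
    c=max(cv2.findContours(m,cv2.RETR_EXTERNAL,cv2.CHAIN_APPROX_NONE)[0],key=cv2.contourArea)
    return c[:,0].astype(float)+[x0,y0]
c=seg(t,(275,115,365,250),(100,80,30),(130,255,255))
W=np.array([atz(t,p,.035)[:2] for p in c]).astype(np.float32)
r=cv2.minAreaRect(W); print("mixer",r); print(cv2.boxPoints(r))
# orange rims, each
for f,box in((t,(300,200,356,240)),(s,(270,155,320,185))):
    x0,y0,x1,y1=box;h=cv2.cvtColor(f["image"][y0:y1,x0:x1],cv2.COLOR_RGB2HSV)
    n,l,st,ce=cv2.connectedComponentsWithStats(cv2.inRange(h,(4,90,60),(18,255,255)))
    for k in range(1,n):
        if st[k,4]>3: print("orange",ce[k]+[x0,y0],st[k,2:5],atz(f,ce[k]+[x0,y0],.098))
# expected head rect from mixer hypothesis, drawn
th=np.radians(6); 
plan(.540,.165,.16,-31)
g=cv2.resize(t["image"][195:245,290:360],(784,560),interpolation=cv2.INTER_CUBIC)
cv2.imwrite("pics/head.png",cv2.cvtColor(cv2.convertScaleAbs(g,alpha=1.5),cv2.COLOR_RGB2BGR))
E
```

```text
mixer ((0.5983953475952148, -0.184615820646286), (0.3661631643772125, 0.16657814383506775), 5.581182479858398)
[[ 0.4081 -0.1195]
 [ 0.4243 -0.2853]
 [ 0.7887 -0.2497]
 [ 0.7725 -0.0839]]
orange [311.4118 219.9118] [ 4 13 34] [ 0.4724 -0.1545  0.098 ]
orange [295.7609 168.8261] [14  5 46] [ 0.4693 -0.1563  0.098 ]
t 1.6 pos [ 0.1645 -0.4986  0.2387] ytool -71.74 tilt [-0.0001  0.    ] q [-1.48  0.31  1.5  -0.    1.33 -0.22] 
 shift [ 0.5645 -0.5125  0.0787] spin -0.711 F [ 0.8  0.2 -0.4] w 0.0883 gf 0.0
```

View pics/head.png

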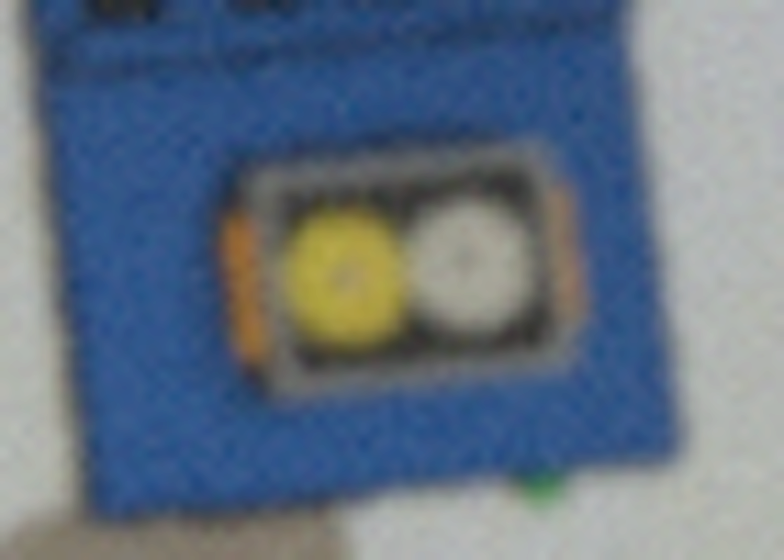

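The mixer's yaw is 5.6°, and the head centre is near (0.472, -0.196). In the crop the gears are at (347,278) and (467,262), and the rims at (243,285) and (568,255). I now move above the cover.

```bash
R='{"x":0.5645,"y":-0.5125,"z":0,"spin":-0.711,"gripper":0.06}'
python3 -m creep '[{"x":0.03,"y":-0.027,"z":0,"spin":-0.11,"gripper":0.06},{"x":0.06,"y":-0.054,"z":0,"spin":-0.22,"gripper":0.06},{"x":0.09,"y":-0.082,"z":0,"spin":-0.33,"gripper":0.06},{"x":0.12,"y":-0.109,"z":0,"spin":-0.44,"gripper":0.06},{"x":0.15,"y":-0.136,"z":0,"spin":-0.55,"gripper":0.06},{"x":0.18,"y":-0.163,"z":0,"spin":-0.66,"gripper":0.06},{"x":0.21,"y":-0.19,"z":0,"spin":-0.711,"gripper":0.06},{"x":0.24,"y":-0.218,"z":0,"spin":-0.711,"gripper":0.06},{"x":0.27,"y":-0.245,"z":0,"spin":-0.711,"gripper":0.06},{"x":0.3,"y":-0.272,"z":0,"spin":-0.711,"gripper":0.06},{"x":0.33,"y":-0.3,"z":0,"spin":-0.711,"gripper":0.06},{"x":0.36,"y":-0.327,"z":0,"spin":-0.711,"gripper":0.06}]' 10
python3 -c "
from h import *
plan(.540,.165,.12,-31)"
```

```text
time_s: 2.6
tool_pos: [0.4044, -0.0731, 0.239]
orientation: [0.87, 0.492, 0.0, 0.0]
wrist_force: [-0.4, -0.9, -0.0]
width: 0.06
gripper_force: 0.0
t 2.6 pos [ 0.4044411  -0.07313347  0.23904203] ytool -31.0 tilt [ 0.0008 -0.0004] q [-0.47  0.06  1.81 -0.    1.28  0.08] 
 shift [ 0.2739 -0.0065  0.1191] spin 0.0 F [-0.4 -0.9 -0. ] w 0.06 gf 0.0
```

```bash
python3 -m creep '[{"x":0.04,"y":-0.001,"z":0},{"x":0.08,"y":-0.002,"z":0.0},{"x":0.12,"y":-0.003,"z":0.0},{"x":0.16,"y":-0.004,"z":0.005},{"x":0.2,"y":-0.005,"z":0.02},{"x":0.235,"y":-0.006,"z":0.04},{"x":0.26,"y":-0.0065,"z":0.07},{"x":0.272,"y":-0.0065,"z":0.1},{"x":0.274,"y":-0.0065,"z":0.119},{"x":0.274,"y":-0.0065,"z":0.119},{"x":0.274,"y":-0.0065,"z":0.119},{"x":0.274,"y":-0.0065,"z":0.119}]'
python3 - <<'E'
from h import *
np.set_printoptions(precision=4,suppress=True)
plan(.540,.165,.041,-31)
s=env.grab_frame("side")
p=proj(s,env.get_state()["tool_pos"])[0]; print(p)
im=s["image"].copy()
g=cv2.resize(im[180:290,180:300],(654,600),interpolation=cv2.INTER_CUBIC)
cv2.circle(g,tuple(int(v) for v in ((p-[180,180])*5.45)),3,(255,0,0),-1)
cv2.imwrite("pics/over.png",cv2.cvtColor(g,cv2.COLOR_RGB2BGR))
E
```

```text
t 2.6 pos [ 0.4044 -0.0731  0.239 ] ytool -31.0 tilt [ 0.0008 -0.0004] q [-0.47  0.06  1.81 -0.    1.28  0.08] 
 shift [ 0.2739 -0.0066  0.1981] spin 0.0 F [-0.4 -0.9 -0. ] w 0.06 gf 0.0
[314.7262 144.3111]validation failed for argument at $[0]...
```

View pics/over.png

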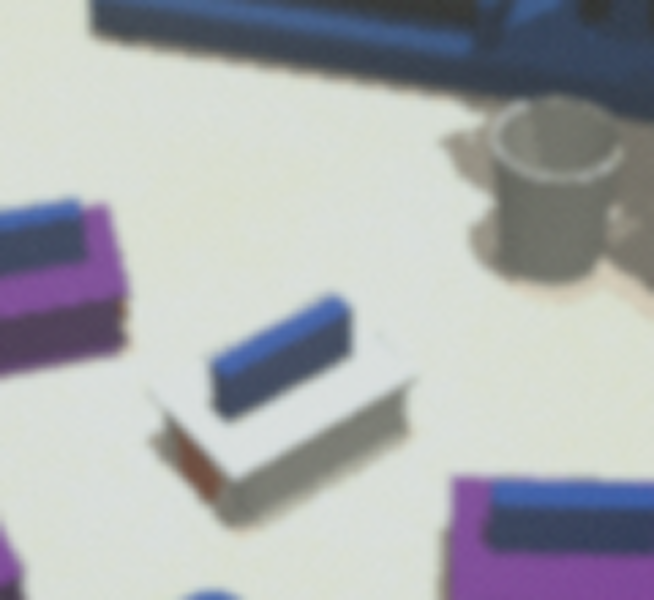

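The move was refused because every row has to carry all its keys, so the arm hasn't moved. The picture shows the cover alone at crop (280,400), with the way to it free. I send the move again with full rows.

```bash
python3 -m creep '[{"x":0.04,"y":-0.001,"z":0,"spin":0,"gripper":0.06},{"x":0.08,"y":-0.002,"z":0,"spin":0,"gripper":0.06},{"x":0.12,"y":-0.003,"z":0,"spin":0,"gripper":0.06},{"x":0.16,"y":-0.004,"z":0.005,"spin":0,"gripper":0.06},{"x":0.2,"y":-0.005,"z":0.02,"spin":0,"gripper":0.06},{"x":0.235,"y":-0.006,"z":0.04,"spin":0,"gripper":0.06},{"x":0.26,"y":-0.0065,"z":0.07,"spin":0,"gripper":0.06},{"x":0.272,"y":-0.0065,"z":0.1,"spin":0,"gripper":0.06},{"x":0.274,"y":-0.0065,"z":0.119,"spin":0,"gripper":0.06},{"x":0.274,"y":-0.0065,"z":0.119,"spin":0,"gripper":0.06},{"x":0.274,"y":-0.0065,"z":0.119,"spin":0,"gripper":0.06}]' 10
python3 - <<'E'
from h import *
np.set_printoptions(precision=4,suppress=True)
plan(.540,.165,.042,-31)
s=env.grab_frame("side")
p=proj(s,env.get_state()["tool_pos"])[0]; print(p)
im=s["image"].copy()
g=cv2.resize(im[180:290,180:300],(654,600),interpolation=cv2.INTER_CUBIC)
cv2.circle(g,tuple(int(v) for v in ((p-[180,180])*5.45)),3,(255,0,0),-1)
cv2.imwrite("pics/over2.png",cv2.cvtColor(g,cv2.COLOR_RGB2BGR))
E
```

```text
time_s: 3.57
tool_pos: [0.5393, 0.1629, 0.1196]
orientation: [0.87, 0.492, -0.001, -0.0]
wrist_force: [0.2, -0.4, -0.2]
width: 0.06
gripper_force: 0.0
t 3.5667 pos [0.5393 0.1629 0.1196] ytool -30.99 tilt [-0.0013 -0.0002] q [ 0.09  0.51  1.53 -0.    1.1   0.63] 
 shift [ 0.0022 -0.0004  0.0776] spin 0.0002 F [ 0.2 -0.4 -0.2] w 0.06 gf 0.0
[230.9089 223.9507]
```

View pics/over2.png

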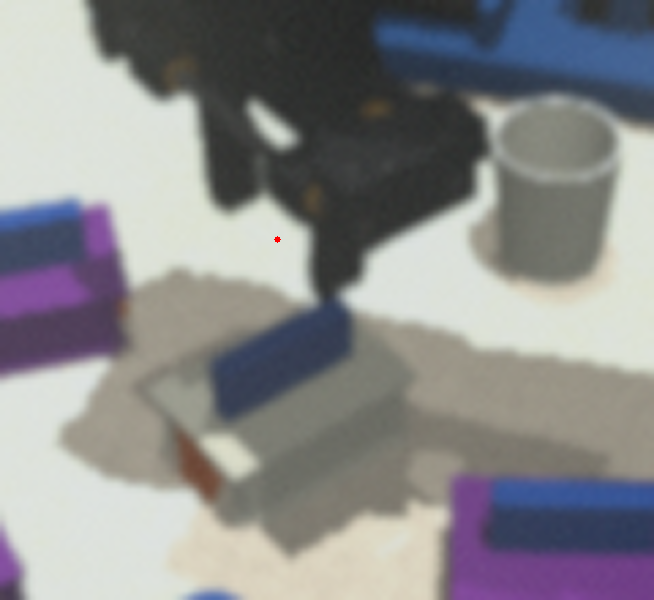

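The fingers straddle the rib: tips at crop (235,205) and (335,290), midpoint on the computed TCP. I descend and grip.

```bash
python3 -m creep '[{"x":0.002,"y":0,"z":0.03,"spin":0,"gripper":0.06},{"x":0.002,"y":0,"z":0.055,"spin":0,"gripper":0.06},{"x":0.002,"y":0,"z":0.07,"spin":0,"gripper":0.06},{"x":0.002,"y":0,"z":0.0775,"spin":0,"gripper":0.06},{"x":0.002,"y":0,"z":0.0775,"spin":0,"gripper":0.06},{"x":0.002,"y":0,"z":0.0775,"spin":0,"gripper":0.06},{"x":0.002,"y":0,"z":0.0775,"spin":0,"gripper":0.0},{"x":0.002,"y":0,"z":0.0775,"spin":0,"gripper":0.0},{"x":0.002,"y":0,"z":0.0775,"spin":0,"gripper":0.0},{"x":0.002,"y":0,"z":0.0775,"spin":0,"gripper":0.0},{"x":0.002,"y":0,"z":0.0775,"spin":0,"gripper":0.0},{"x":0.002,"y":0,"z":0.0775,"spin":0,"gripper":0.0}]' 55
python3 -c "
from h import *
plan(.540,.165,.2,-31)"
```

```text
time_s: 4.62
tool_pos: [0.5405, 0.1648, 0.0424]
orientation: [0.87, 0.492, 0.0, 0.0]
wrist_force: [-0.1, -0.5, 0.0]
width: 0.0224
gripper_force: 0.0
t 4.6167 pos [0.54051319 0.16476003 0.0423542 ] ytool -30.99 tilt [0.0002 0.    ] q [0.09 0.62 1.58 0.   0.93 0.63] 
 shift [-0.     -0.0005 -0.1576] spin 0.0001 F [-0.1 -0.5  0. ] w 0.0224 gf 0.0
```

```bash
python3 -m creep '[{"x":0,"y":0,"z":0,"spin":0,"gripper":0},{"x":0,"y":0,"z":0,"spin":0,"gripper":0},{"x":0,"y":0,"z":0,"spin":0,"gripper":0},{"x":0,"y":0,"z":0,"spin":0,"gripper":0},{"x":0,"y":0,"z":-0.01,"spin":0,"gripper":0},{"x":0,"y":0,"z":-0.04,"spin":0,"gripper":0},{"x":0,"y":0,"z":-0.075,"spin":0,"gripper":0},{"x":0,"y":0,"z":-0.11,"spin":0,"gripper":0},{"x":0,"y":0,"z":-0.14,"spin":0,"gripper":0},{"x":0,"y":0,"z":-0.155,"spin":0,"gripper":0},{"x":0,"y":0,"z":-0.155,"spin":0,"gripper":0}]' 55
python3 - <<'E'
from h import *
np.set_printoptions(precision=4,suppress=True)
t=env.grab_frame("top"); s=env.grab_frame("side")
for n,f in(("s",s),("t",t)):
    for q in("head_top","drive_head"): print(n,q,[(d["pixel"],d["score"]) for d in env.spot_point(f,q)[:2]])
# gear midpoint & head outline at top image
x0,y0=300,200; h=cv2.cvtColor(t["image"][y0:240,x0:352],cv2.COLOR_RGB2HSV)
m=(cv2.inRange(h,(100,110,30),(130,255,255))==0).astype(np.uint8)
n,l,st,ce=cv2.connectedComponentsWithStats(m); k=l[19,26]
pts=np.argwhere(l==k)[:,::-1].astype(np.float32)+[x0,y0]; r=cv2.minAreaRect(pts); print("head blob",st[k],ce[k]+[x0,y0],r)
for c in((.472,-.196),(.468,-.191)):
  th=np.radians(5.6);ex=np.array([np.cos(th),np.sin(th)]);ey=np.array([-ex[1],ex[0]])
  tops=[np.append(c+a*.03*ex+b*.04*ey,.111) for a,b in((1,1),(1,-1),(-1,-1),(-1,1))]
  rims=[np.append(c+a*.019*ex+b*e*ey,.098) for b in(1,-1) for a,e in((1,.046),(-1,.046))]
  print(c,"top",proj(t,tops).tolist(),"rims",proj(t,rims).tolist()," side",proj(s,tops).tolist())
plan(.472,-.196,.2,5.6)
g=cv2.resize(s["image"][145:195,270:330],(720,600),interpolation=cv2.INTER_CUBIC)
cv2.imwrite("pics/hs.png",cv2.cvtColor(g,cv2.COLOR_RGB2BGR))
E
```

```text
time_s: 5.53
tool_pos: [0.5416, 0.1649, 0.2013]
orientation: [0.87, 0.493, 0.003, 0.001]
wrist_force: [1.1, 0.4, -1.7]
width: 0.0138
gripper_force: 55.0
s head_top [([300.7, 157.8], 0.7)]
s drive_head [([300.2, 170.8], 0.87)]
t head_top [([324.6, 222.1], 0.59), ([322.1, 220.3], 0.3)]
t drive_head [([322.2, 220.5], 0.72)]Traceback (most recent call last):
  File "<stdin>", line 10, in <module>
cv2.error: OpenCV(4.12.0) /io/opencv/modules/imgproc/src/convhull.cpp:143: error: (-215:Assertion failed) total >= 0 && (depth == CV_32F || depth == CV_32S) in function 'convexHull'
```

```bash
cat > fit.py <<'E'
from h import *
from scipy.optimize import minimize
np.set_printoptions(precision=4,suppress=True)
th=np.radians(5.6)
def P(c,th,pts):
    ex=np.array([np.cos(th),np.sin(th)]);ey=np.array([-ex[1],ex[0]])
    return [np.append(c+a*ex+b*ey,z) for a,b,z in pts]
TOP=[(a*.03,b*.04,.111) for a,b in((1,1),(1,-1),(-1,-1),(-1,1))]
RIM=[(a*.019,b*e,.096) for b in(1,-1) for a,e in((1,.04),(1,.046),(-1,.046),(-1,.04))]
BASE=[(a*.03,b*.04,.066) for a,b in((1,1),(1,-1),(-1,-1),(-1,1))]
def sil(f,c,th):
    m=np.zeros(f["image"].shape[:2],np.uint8)
    big=cv2.convexHull(np.round(proj(f,P(c,th,TOP+BASE))*64).astype(np.int32)); cv2.fillConvexPoly(m,big,255,cv2.LINE_AA,6)
    for k in(0,4): cv2.fillConvexPoly(m,cv2.convexHull(np.round(proj(f,P(c,th,RIM[k:k+4]))*64).astype(np.int32)),255,cv2.LINE_AA,6)
    return cv2.GaussianBlur(m/255.,(0,0),1.2)
E
python3 - <<'E'
from fit import *
t=env.grab_frame("top"); s=env.grab_frame("side")
# non-blue (saturation-like) map vs silhouette in the top view, correlation
x0,y0,x1,y1=302,203,350,238
im=t["image"].astype(float); blue=im[...,2]-im[...,0]
blue=cv2.GaussianBlur(blue,(0,0),.8)
def cost(p):
    m=sil(t,p[:2],p[2])[y0:y1,x0:x1].ravel(); return np.corrcoef(m,blue[y0:y1,x0:x1].ravel())[0,1]
best=min(((cost((x,y,a)),x,y,a) for x in np.arange(.46,.4841,.002) for y in np.arange(-.206,-.182,.002) for a in np.radians([3.6,5.6,7.6])))
print("top fit",best)
r=minimize(cost,best[1:],method="Nelder-Mead",options=dict(initial_simplex=[np.array(best[1:])+d for d in([0,0,0],[.003,0,0],[0,.003,0],[0,0,.03])])); print(r.x,np.degrees(r.x[2]),r.fun)
c=r.x[:2]
out=[]
for f,b in((t,(290,195,360,247)),(s,(260,140,330,192))):
    g=cv2.resize(f["image"][b[1]:b[3],b[0]:b[2]],None,fx=5.7,fy=5.7,interpolation=cv2.INTER_CUBIC)
    g=cv2.convertScaleAbs(g,alpha=1.4)
    for pts,col in((TOP,(255,0,0)),(RIM[:4],(0,255,0)),(RIM[4:],(0,255,0))):
        q=((proj(f,P(c,r.x[2],pts))-b[:2]+.5)*5.7).astype(np.int32); cv2.polylines(g,[q],True,col,1)
    out.append(g)
cv2.imwrite("pics/fit.png",cv2.cvtColor(np.hstack(out),cv2.COLOR_RGB2BGR))
plan(c[0],c[1],.2,5.6)
E
```

```text
top fit (np.float64(-0.8900449377088424), np.float64(0.47600000000000003), np.float64(-0.19599999999999998), np.float64(0.09773843811168245))
[ 0.4764 -0.196   0.12  ] 6.876412641237982 -0.890523653545832
t 5.9333 pos [0.5402 0.1647 0.1962] ytool -31.0 tilt [-0.0018 -0.0002] q [ 0.09  0.44  1.44 -0.    1.27  0.63] 
 shift [-0.342   0.1311 -0.0036] spin -0.6388 F [-0.5 -0.4 -1.8] w 0.0138 gf 54.99956337735057
```

View pics/fit.png

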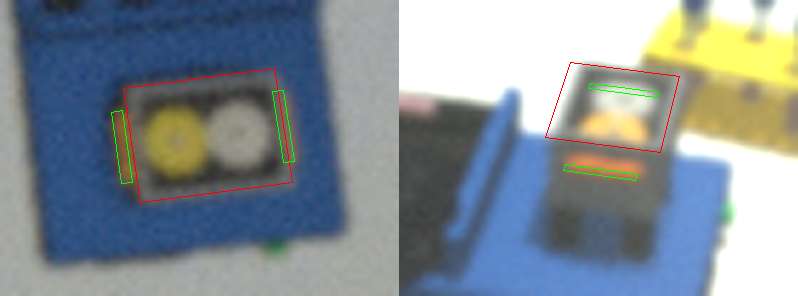

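The wireframe fits the head in both views: the red top rectangle sits on the grey walls, and the green rims land on the orange to within about 1 px. Combining the estimates gives a head centre of (0.475, -0.197) and a yaw of about 5.9°. I carry the cover above it.

```bash
python3 -m creep '[{"x":-0.02,"y":0.0076,"z":0,"spin":-0.05,"gripper":0},{"x":-0.055,"y":0.021,"z":0,"spin":-0.12,"gripper":0},{"x":-0.09,"y":0.034,"z":0,"spin":-0.2,"gripper":0},{"x":-0.125,"y":0.0475,"z":0,"spin":-0.28,"gripper":0},{"x":-0.16,"y":0.061,"z":0,"spin":-0.36,"gripper":0},{"x":-0.195,"y":0.074,"z":0,"spin":-0.44,"gripper":0},{"x":-0.23,"y":0.087,"z":0,"spin":-0.52,"gripper":0},{"x":-0.265,"y":0.1005,"z":0,"spin":-0.58,"gripper":0},{"x":-0.3,"y":0.114,"z":0,"spin":-0.62,"gripper":0},{"x":-0.325,"y":0.1235,"z":0,"spin":-0.644,"gripper":0},{"x":-0.34,"y":0.129,"z":0,"spin":-0.644,"gripper":0},{"x":-0.3436,"y":0.1304,"z":0,"spin":-0.644,"gripper":0}]' 55
python3 -c "
from h import *
plan(.475,-.197,.172,5.9)"
```

```text
time_s: 6.93
tool_pos: [0.4746, -0.1993, 0.1967]
orientation: [0.671, 0.742, -0.0, -0.0]
wrist_force: [-0.4, 0.1, -2.0]
width: 0.0134
gripper_force: 55.0
t 6.9333 pos [ 0.4746259  -0.19931068  0.19672432] ytool 5.73 tilt [-0.0007  0.    ] q [-0.63  0.33  1.59 -0.    1.22 -0.73] 
 shift [0.0023 0.0006 0.0247] spin -0.0029 F [-0.4  0.1 -2. ] w 0.0134 gf 54.99932684004307
```

```bash
python3 -m creep '[{"x":0,"y":0,"z":0.01,"spin":0,"gripper":0},{"x":0,"y":0,"z":0.02,"spin":0,"gripper":0},{"x":0,"y":0,"z":0.028,"spin":0,"gripper":0},{"x":0,"y":0,"z":0.028,"spin":0,"gripper":0},{"x":0,"y":0,"z":0.028,"spin":0,"gripper":0}]' 55
python3 - <<'E'
from fit import *
t=env.grab_frame("top"); s=env.grab_frame("side")
plan(.475,-.197,.1534,5.9)
st=env.get_state(); c=st["tool_pos"]; z0=c[2]-.0424
RIB=[(a*.007,b*.035,z0+.068) for a,b in((1,1),(1,-1),(-1,-1),(-1,1))]
FOOT=[(a*.0345,b*.051,z0) for a,b in((1,1),(1,-1),(-1,-1),(-1,1))]
PL=[(a*.0345,b*.051,z0+.038) for a,b in((1,1),(1,-1),(-1,-1),(-1,1))]
out=[]
hc=np.array([.475,-.197])
for f,b in((t,(290,195,360,247)),(s,(262,120,332,200))):
    g=cv2.resize(f["image"][b[1]:b[3],b[0]:b[2]],None,fx=5.7,fy=5.7,interpolation=cv2.INTER_CUBIC)
    g=cv2.convertScaleAbs(g,alpha=1.3)
    for cc,pts,col in((c[:2],PL,(255,0,255)),(c[:2],FOOT,(0,0,255)),(hc,TOP,(255,0,0)),(hc,RIM[:4],(0,255,0)),(hc,RIM[4:],(0,255,0))):
        q=((proj(f,P(cc,np.radians(5.9),pts))-b[:2]+.5)*5.7).astype(np.int32); cv2.polylines(g,[q],True,col,1)
    out.append(g)
H=max(o.shape[0] for o in out)
out=[cv2.copyMakeBorder(o,0,H-o.shape[0],0,0,cv2.BORDER_CONSTANT) for o in out]
cv2.imwrite("pics/hover.png",cv2.cvtColor(np.hstack(out),cv2.COLOR_RGB2BGR))
E
```

```text
time_s: 7.35
tool_pos: [0.4753, -0.196, 0.1685]
orientation: [0.669, 0.743, -0.0, -0.001]
wrist_force: [0.4, 0.2, -1.4]
width: 0.0135
gripper_force: 55.0
t 7.45 pos [ 0.4756 -0.1965  0.1694] ytool 5.94 tilt [ 0.0003 -0.0001] q [-0.62  0.36  1.63  0.    1.16 -0.72] 
 shift [-0.0004 -0.0006  0.016 ] spin 0.0008 F [ 1.1 -1.6 -2.3] w 0.0133 gf 54.99960221350193
```

View pics/hover.png

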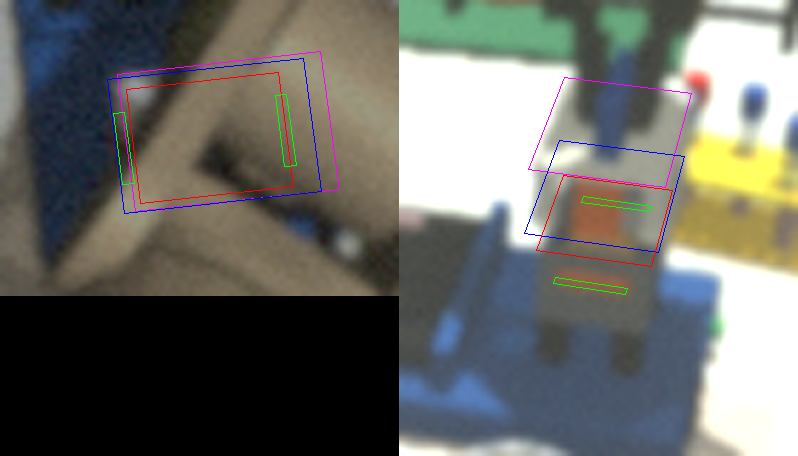

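The overlay matches. The cover (magenta top, blue foot) hangs squarely over the head (red, green), with its orange clip at (597,210) above the rim at (592,282). I lower it to just before the clips meet the rims and check the force.

```bash
python3 -m creep '[{"x":0,"y":0,"z":0.006,"spin":0,"gripper":0},{"x":0,"y":0,"z":0.012,"spin":0,"gripper":0},{"x":0,"y":0,"z":0.015,"spin":0,"gripper":0},{"x":0,"y":0,"z":0.018,"spin":0,"gripper":0},{"x":0,"y":0,"z":0.021,"spin":0,"gripper":0},{"x":0,"y":0,"z":0.024,"spin":0,"gripper":0},{"x":0,"y":0,"z":0.024,"spin":0,"gripper":0},{"x":0,"y":0,"z":0.024,"spin":0,"gripper":0}]' 55
python3 -c "
from h import *
plan(.475,-.197,.1334,5.9)"
```

```text
time_s: 8.12
tool_pos: [0.4754, -0.1973, 0.1453]
orientation: [0.67, 0.743, -0.0, 0.0]
wrist_force: [-0.3, -2.8, -1.6]
width: 0.0134
gripper_force: 55.0
t 8.1167 pos [ 0.47542151 -0.19734246  0.14533441] ytool 5.89 tilt [ 0.0004 -0.0008] q [-0.62  0.38  1.66 -0.    1.1  -0.72] 
 shift [ 0.0004 -0.0004  0.0119] spin -0.0001 F [-0.3 -2.8 -1.6] w 0.0134 gf 55.003490801900625
```

It has gone 8 mm over the head with no vertical load. There is a slight sideways force of -2.8 N in y, so I ease 1 mm that way and go on.

```bash
python3 -m creep '[{"x":-0.0005,"y":0,"z":0.004,"spin":0,"gripper":0},{"x":-0.001,"y":0,"z":0.008,"spin":0,"gripper":0},{"x":-0.001,"y":0,"z":0.012,"spin":0,"gripper":0},{"x":-0.001,"y":0,"z":0.015,"spin":0,"gripper":0},{"x":-0.001,"y":0,"z":0.017,"spin":0,"gripper":0},{"x":-0.001,"y":0,"z":0.017,"spin":0,"gripper":0},{"x":-0.001,"y":0,"z":0.017,"spin":0,"gripper":0}]' 58
python3 -c "
from h import *
plan(.475,-.197,.12,5.9)"
```

```text
time_s: 8.7
tool_pos: [0.4755, -0.198, 0.1285]
orientation: [0.67, 0.743, 0.0, 0.0]
wrist_force: [-0.7, -0.5, 2.6]
width: 0.0135
gripper_force: 58.0
t 8.7 pos [ 0.47554377 -0.19803893  0.1284807 ] ytool 5.9 tilt [ 0.0004 -0.0003] q [-0.62  0.41  1.67 -0.    1.06 -0.73] 
 shift [ 0.0011 -0.0004  0.0085] spin 0.0001 F [-0.7 -0.5  2.6] w 0.0135 gf 58.00016339868307
```

The clips are now meeting the rims, with about 4 N of push. I keep pressing in small steps.

```bash
python3 -m creep '[{"x":0,"y":0,"z":0.002,"spin":0,"gripper":0},{"x":0,"y":0,"z":0.004,"spin":0,"gripper":0},{"x":0,"y":0,"z":0.006,"spin":0,"gripper":0},{"x":0,"y":0,"z":0.008,"spin":0,"gripper":0},{"x":0,"y":0,"z":0.009,"spin":0,"gripper":0},{"x":0,"y":0,"z":0.009,"spin":0,"gripper":0}]' 58
python3 -m creep '[{"x":0,"y":0,"z":0.001,"spin":0,"gripper":0},{"x":0,"y":0,"z":0.002,"spin":0,"gripper":0},{"x":0,"y":0,"z":0.003,"spin":0,"gripper":0},{"x":0,"y":0,"z":0.003,"spin":0,"gripper":0}]' 58
```

```text
time_s: 9.2
tool_pos: [0.476, -0.1983, 0.1201]
orientation: [0.67, 0.743, 0.0, 0.001]
wrist_force: [0.2, 0.7, 12.1]
width: 0.0135
gripper_force: 58.0
time_s: 9.53
tool_pos: [0.4761, -0.1985, 0.1175]
orientation: [0.67, 0.743, 0.0, 0.001]
wrist_force: [-0.0, -0.0, 12.8]
width: 0.0135
gripper_force: 58.0
```

```bash
python3 -m creep '[{"x":0,"y":0,"z":0.001,"spin":0,"gripper":0},{"x":0,"y":0,"z":0.002,"spin":0,"gripper":0},{"x":0,"y":0,"z":0.003,"spin":0,"gripper":0},{"x":0,"y":0,"z":0.003,"spin":0,"gripper":0}]' 58
python3 -m creep '[{"x":0,"y":0,"z":0.001,"spin":0,"gripper":0},{"x":0,"y":0,"z":0.002,"spin":0,"gripper":0},{"x":0,"y":0,"z":0.002,"spin":0,"gripper":0}]' 58
```

```text
time_s: 9.87
tool_pos: [0.4762, -0.1986, 0.1149]
orientation: [0.67, 0.743, 0.0, 0.002]
wrist_force: [-2.1, 0.3, 16.3]
width: 0.0137
gripper_force: 58.0
time_s: 10.12
tool_pos: [0.4762, -0.1985, 0.1124]
orientation: [0.67, 0.742, 0.0, 0.002]
wrist_force: [1.7, -3.4, 8.3]
width: 0.0134
gripper_force: 58.0
```

The force dropped from 18 N to about 10 N. A cover at home should give 9 N at this height, so that is the snap. I press on to about 19 N to seat both clips and see whether the force follows the home line.

```bash
python3 -m creep '[{"x":0,"y":0,"z":0.002,"spin":0,"gripper":0},{"x":0,"y":0,"z":0.004,"spin":0,"gripper":0},{"x":0,"y":0,"z":0.004,"spin":0,"gripper":0}]' 58
python3 -m creep '[{"x":0,"y":0,"z":0.002,"spin":0,"gripper":0},{"x":0,"y":0,"z":0.004,"spin":0,"gripper":0},{"x":0,"y":0,"z":0.004,"spin":0,"gripper":0},{"x":0,"y":0,"z":0.004,"spin":0,"gripper":0}]' 58
```

```text
time_s: 10.37
tool_pos: [0.4763, -0.1986, 0.1083]
orientation: [0.67, 0.742, 0.0, 0.002]
wrist_force: [-0.0, -1.9, 12.3]
width: 0.0136
gripper_force: 58.0
time_s: 10.7
tool_pos: [0.4763, -0.1986, 0.1049]
orientation: [0.67, 0.742, 0.0, 0.002]
wrist_force: [-2.4, -0.9, 17.1]
width: 0.0134
gripper_force: 58.0
```

The force follows the home line exactly (18.9 N against 18.8 N expected). I ease back to just above the unloaded home height; a light pull there would confirm the clips hold.

```bash
python3 -m creep '[{"x":0,"y":0,"z":-0.003,"spin":0,"gripper":0},{"x":0,"y":0,"z":-0.006,"spin":0,"gripper":0},{"x":0,"y":0,"z":-0.009,"spin":0,"gripper":0},{"x":0,"y":0,"z":-0.012,"spin":0,"gripper":0},{"x":0,"y":0,"z":-0.015,"spin":0,"gripper":0},{"x":0,"y":0,"z":-0.019,"spin":0,"gripper":0},{"x":0,"y":0,"z":-0.019,"spin":0,"gripper":0},{"x":0,"y":0,"z":-0.019,"spin":0,"gripper":0}]' 58
python3 - <<'E'
from fit import *
plan(.475,-.197,.1194,5.9)
s=env.grab_frame("side")
g=cv2.resize(s["image"][120:200,255:345],(675,600),interpolation=cv2.INTER_CUBIC)
cv2.imwrite("pics/home.png",cv2.cvtColor(cv2.convertScaleAbs(g,alpha=1.4),cv2.COLOR_RGB2BGR))
E
```

```text
time_s: 11.37
tool_pos: [0.475, -0.1975, 0.1214]
orientation: [0.67, 0.743, 0.0, -0.001]
wrist_force: [2.1, -0.9, -6.7]
width: 0.0135
gripper_force: 58.0
t 11.3667 pos [ 0.475  -0.1975  0.1214] ytool 5.9 tilt [-0.0015  0.0014] q [-0.62  0.42  1.68  0.    1.05 -0.73] 
 shift [0.0005 0.0001 0.002 ] spin 0.0001 F [ 2.1 -0.9 -6.7] w 0.0135 gf 58.00278587266803
```

View pics/home.png

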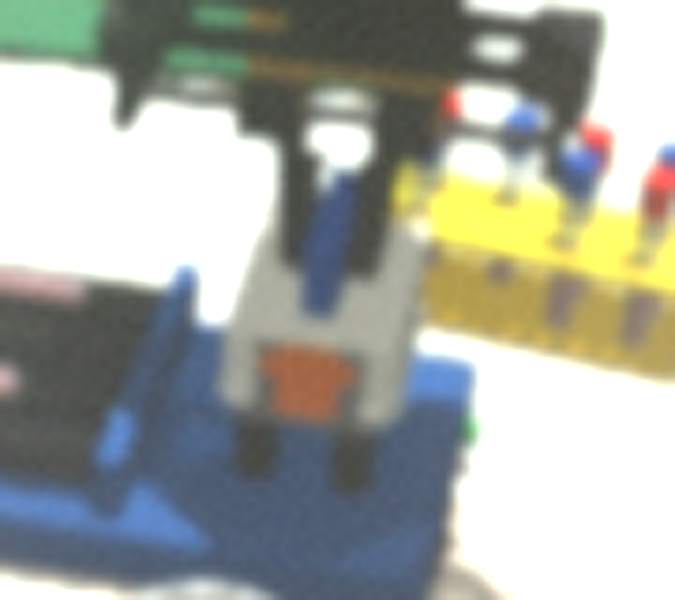

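The clips hold: there is a net pull of about 5 N at 2 mm above home. The picture shows the cover down over the head and level, with its foot at (310,415) and the clip covering the rim. I release and withdraw straight up.

```bash
python3 -m creep '[{"x":0,"y":0,"z":0.002,"spin":0,"gripper":0},{"x":0,"y":0,"z":0.002,"spin":0,"gripper":0},{"x":0,"y":0,"z":0.002,"spin":0,"gripper":0.04},{"x":0,"y":0,"z":0.002,"spin":0,"gripper":0.04},{"x":0,"y":0,"z":0.002,"spin":0,"gripper":0.04},{"x":0,"y":0,"z":0.002,"spin":0,"gripper":0.04},{"x":0,"y":0,"z":0.002,"spin":0,"gripper":0.04},{"x":0,"y":0,"z":0.002,"spin":0,"gripper":0.04}]' 58
python3 -m creep '[{"x":0,"y":0,"z":-0.01,"spin":0,"gripper":0.04},{"x":0,"y":0,"z":-0.03,"spin":0,"gripper":0.04},{"x":0,"y":0,"z":-0.06,"spin":0,"gripper":0.04},{"x":0,"y":0,"z":-0.09,"spin":0,"gripper":0.04},{"x":0,"y":0,"z":-0.12,"spin":0,"gripper":0.04},{"x":0,"y":0,"z":-0.12,"spin":0,"gripper":0.04},{"x":0,"y":0,"z":-0.12,"spin":0,"gripper":0.04},{"x":0,"y":0,"z":-0.12,"spin":0,"gripper":0.04}]' 58
python3 - <<'E'
from fit import *
s=env.grab_frame("side"); f=s; b=(255,120,345,200); c=np.array([.475,-.1975]); z0=.077
g=cv2.convertScaleAbs(cv2.resize(s["image"][120:200,255:345],None,fx=7.5,fy=7.5,interpolation=cv2.INTER_CUBIC),alpha=1.4)
for z,col in((z0,(0,0,255)),(z0+.038,(255,0,255))):
    PL=[(a*.0345,d*.051,z) for a,d in((1,1),(1,-1),(-1,-1),(-1,1))]
    cv2.polylines(g,[((proj(f,P(c,np.radians(5.9),PL))-b[:2]+.5)*7.5).astype(np.int32)],True,col,1)
cv2.imwrite("pics/end.png",cv2.cvtColor(g,cv2.COLOR_RGB2BGR))
E
```

```text
time_s: 12.08
tool_pos: [0.4755, -0.198, 0.1203]
orientation: [0.67, 0.743, 0.0, 0.0]
wrist_force: [0.3, -0.4, -1.6]
width: 0.04
gripper_force: 0.0
time_s: 12.75
tool_pos: [0.4751, -0.1977, 0.2397]
orientation: [0.67, 0.743, -0.0, -0.0]
wrist_force: [-0.2, 0.1, -0.5]
width: 0.0402
gripper_force: 0.0
```

View pics/end.png

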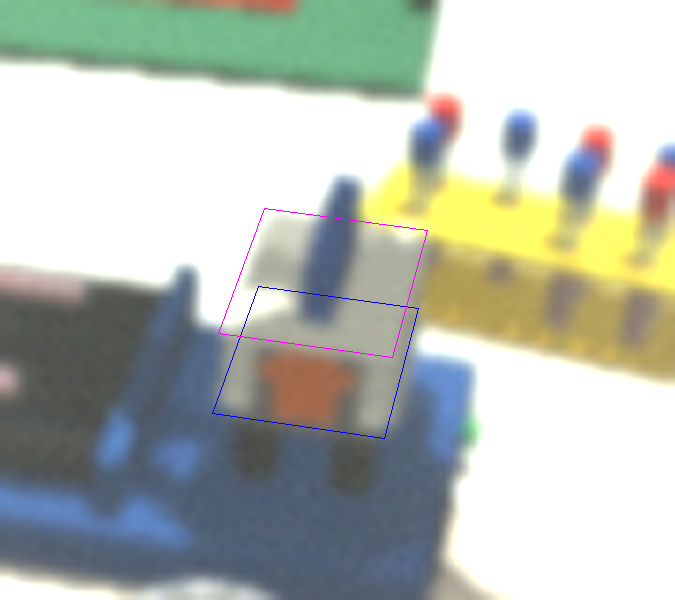

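The cover sits level at the home height, matching the wireframe to about 1 px, and the gripper is clear. I hand the job in.

```bash
python3 -c "
from station import env
print(env.finish_job())"
```

```text
the job is handed in; nothing more can be done
None
```

I pressed the white cover home on the drive head, released it and handed the job in; a test pull of about 5 N showed the clips holding, the highest push I read was about 19 N, and I saw no contact with the cup, bottle or rack (no verdict came back).

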